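# Sweep the spilled bottle caps into the crumb pan

## Robot

A 6-joint arm with a two-finger parallel gripper is mounted at the origin on a cart in front of the work surface, level with it; the furniture and walls round the work are solid. World frame = base frame: x ahead of the robot, y to its left, z up, the work surface at z = 0. Lengths are in m, angles in rad, forces in N, time in s.
With the tool pointing down it reaches from about 0.35 to 0.775 m from the base axis. Payload 5.5 kg.
Tool frame: the origin (TCP) lies midway between the tips of the shut fingers; the grasp point (between the pads) lies behind it (env.grip_point_offset is the z of the grasp point in the tool frame, in m); z points along the fingers, y is the direction in which the jaws open and shut (so a half turn about z gives the same grasp; the last joint's range is limited). The gripper opens to 85 mm and grips with 20 to 120 N. Pads are 22 mm wide; open, the fingers measure 114 mm over their backs; the gripper's body (76 mm by 85 mm) begins 54 mm behind the grasp point. The pads swing forward as they close: fully open they stand 13 mm farther back than shut.
Start: joints at [1.115, 0.313, 0.046, 1.304, 0, 1.431], TCP at [0.179, 0.547, 0.231] pointing down, gripper open.
Joint ranges: [-2.76, 2.76], [-0.86, 1.69], [-1.03, 1.26], [-2.2, 2.34], [-1.47, 1.5], [-3.14, 3.14]. Speed limits (rad/s): [2.57, 2.57, 3.14, 3.14, 3.14, 3.14].

## Interface

Orientations are given as a unit quaternion [w, x, y, z].
In Python, from workcell import env, viewer gives the robot as it stands. The module is installed in compiled form; this text tells all that it offers.
- The arm moves only by the shell command python3 -m inch 'ROWS' [OPENING] [FORCE]. ROWS is JSON, a list of rows, each a list of 2 entries, a list of its own where there are three numbers: the shift along the tool's x, y, z in m, then the turn about the tool's z in degrees. In form: [[[tx, ty, tz], spin], ...]. A call has 1 to 5 rows; each row is the pose to reach, as a shift and turn from the pose measured when the call began, along the tool's axes at that moment; what a row does not reach only later rows make up. A row lasts 1/12 s, in which the tool goes at most 41.7 mm and 7.16 degrees, less where a joint would pass 70% of its speed; a pose out of reach is approached as far as the arm can. A call with a gripper value outside its range is refused whole. OPENING is the closure, from 0 (fully open) to 1 (shut), set as the call begins (- or left out, the last holds). The fingers move at their own pace and stop on an object; FORCE is the grip in N (left out, the last holds). Time passes only in rows, so rows that repeat a pose let the fingers close. It gives the time, the measured TCP pose, the force and the opening at its end, in the units of the state.
- env.get_state(): the state, without advancing time (a new reading comes with each control period).
- viewer.read_camera(name): name is "scene" or "top"; returns a dict with "image" (384x512x3 uint8, red, green, blue), "depth" (384x512 float32, m along the optical axis (not along the pixel's ray), 0 where there is no reading), "vertical_fov" (degrees; the focal length in pixels is half the picture's height over the tangent of half this angle, whatever the lens; pixels are square), "cx", "cy" (the principal point, pixels), "dist_coeffs" ([k1, k2, p1, p2, k3] as OpenCV has them; the pictures are not rectified), "R" (3x3) and "t" (3): a world point X has camera coordinates R X + t. Camera axes: x right, y down, z forward; pixel columns grow to the right and rows downward; lengths in m; the calibration is good to about 2 mm. A picture is of the moment at which its call begins.
- env.hand_in(): hands the job in, once; it reports no verdict.
The state is a dict: "clock": time; "joint_pos": joint angles; "qvel": joint speeds; "tau": joint torques, N m; "tcp_pos": TCP position; "orientation": TCP orientation; "wrist_force": force on the tool from outside, world axes, zero at the start; "ft_torque": the same for the moment, N m; "finger_gap": finger opening in m.
Only numpy, scipy, OpenCV 4.12 (cv2) and the standard library are available. Lean on these libraries where they do the work, as an engineer would, in place of code of your own. Each camera call takes 0.05 s, during which the arm holds its last target. There are 200 camera calls.

## Task

Three blue screw caps lie scattered on the counter: sweep them along the counter with the fingertips, through the open front of the steel crumb pan, until all three lie flat and fully inside it. Only push the caps; never pick one up or flick it. Leave the cup, bowl, card reader, marker and tape roll where they are.

Things in the scene. Friction and masses are not known exactly. Their poses are not given: they have to be found in the camera images.
- pan: Steel crumb pan fixed to the counter, open above and at its front; 145 deep, 190 wide, 32 mm high. Origin: centre of its underside, on the counter. x points from the open front to the back wall, y across, z up. Front lip at x = -72 mm, back wall's inner face at x = +69, side walls' inner faces at y = +-92 mm, side walls from x = -57 on. Black handle sticks out 25 mm behind the back wall.
- pan_mouth (a point): Middle of the pan's front lip, on the counter; axes as the pan's. From here to 18 mm further in the lip ramps up to the pan's floor, 2 mm above the counter, so that caps pushed along the counter slide in. Walls 3 mm thick, with a 5 mm rolled rim. The front faces roughly toward the robot and to its right.
- cap_a_center (a point): one of three alike blue plastic screw caps, a disc 38 mm across and 16 mm high, about 20 g, lying flat, loose; this point is its centre, 8 mm above what it lies on
- cap_a: the same cap; origin at the centre of its underside
- cap_b_center (a point): one of three alike blue plastic screw caps, a disc 38 mm across and 16 mm high, about 20 g, lying flat, loose; this point is its centre, 8 mm above what it lies on
- cap_b: the same cap; origin at the centre of its underside
- cap_c_center (a point): one of three alike blue plastic screw caps, a disc 38 mm across and 16 mm high, about 20 g, lying flat, loose; this point is its centre, 8 mm above what it lies on
- cap_c: the same cap; origin at the centre of its underside
- cup: white espresso cup, 59 mm across (83 mm with handle), 52 mm high, loose; origin under its centre
- bowl: mint-green ceramic bowl, 112 mm across, 45 mm high, loose; origin under its centre. To its left and behind it stands a fixed three-tier pastry stand, up to 340 mm high
- reader: black card reader lying flat, 148 x 68 mm (x, y), 27 mm high, loose; origin under its centre
- marker: red and white marker pen lying down, 135 mm long along its y axis, 17 mm thick, loose; origin under its middle
- tape: roll of tape lying flat, 98 mm across, 25 mm high, loose; origin under its centre
Not all that is in view belongs to the job. What is shaped like the cap_b but yellow is not meant.

How it is judged:
By the outcome, as a careful person would: the job done as asked, in the order asked, and still so for the second after the job is handed in, with the robot touching nothing.
It also fails if it takes over 61 s, if anything falls off the work surface, if the arm or the gripper's body presses on something with over 40 N, if the wrist force passes 120 N, or if a joint passes its speed limit or range.

## Working session

There is one attempt and no reset: what is moved stays moved. The work goes in short steps, Python scripts to look and compute and a shell command to move; the robot and the scene stay as the last step left them, time stands still between calls to the robot, and variables do not carry over. Pictures are saved under pics/ and viewed, on a budget of 10 in all, crops included, one or two more only if the job needs it, and the job is handed in when it is done.

```bash
mkdir -p pics
cat > h.py <<'E'
import numpy as np, cv2
from workcell import env, viewer
def K(c):
    f=c["image"].shape[0]/2/np.tan(np.radians(c["vertical_fov"])/2)
    return np.array([[f,0,c["cx"]],[0,f,c["cy"]],[0,0,1]])
def shot(name,fn=None,crop=None,s=1):
    c=viewer.read_camera(name)
    if fn:
        im=c["image"][:,:,::-1]
        if crop: x0,y0,x1,y1=crop; im=im[y0:y1,x0:x1]
        cv2.imwrite(fn,cv2.resize(im,None,fx=s,fy=s,interpolation=cv2.INTER_CUBIC))
    np.savez("last_%s.npz"%name,**c)
    return c
def ray(c,px,z):
    u=cv2.undistortPoints(np.array([[px]],float),K(c),np.array(c["dist_coeffs"],float))[0,0]
    R=np.array(c["R"]);t=np.array(c["t"])
    d=R.T@np.array([u[0],u[1],1]);o=-R.T@t
    return o+d*(z-o[2])/d[2]
def proj(c,X):
    r=cv2.Rodrigues(np.array(c["R"]))[0]
    return cv2.projectPoints(np.array(X,float).reshape(-1,3),r,np.array(c["t"],float),K(c),np.array(c["dist_coeffs"],float))[0][:,0]
E
python3 - <<'E'
from h import *
c=shot("top","pics/top1.png",s=1.5)
d=shot("scene","pics/scene1.png",s=1.5)
for q in (c,d): print(-np.array(q["R"]).T@np.array(q["t"]),np.array(q["R"]).round(2).tolist())
print(env.get_state())
E
```

```text
[ 0.4144603 -0.3419076  0.9971672] [[-0.01, -1.0, -0.01], [-0.99, 0.01, -0.1], [0.1, 0.01, -0.99]]
[-0.01564322  0.15510593  0.67351446] [[-0.67, -0.74, 0.01], [-0.51, 0.45, -0.73], [0.54, -0.5, -0.68]]
{'clock': 0.1, 'joint_pos': array([ 1.11537186e+00,  3.13932412e-01,  4.51037847e-02,  1.30357603e+00,
       -2.63891741e-05,  1.43118667e+00]), 'qvel': array([ 1.05467310e-03,  3.10775484e-05,  4.13258325e-03, -4.31532988e-04,
        9.18670987e-04,  2.64907105e-03]), 'tau': array([ 1.81391217e-03, -4.81726491e+01,  2.99242848e+01,  1.27832484e-02,
       -1.97051559e-04, -3.53894194e-06]), 'tcp_pos': array([0.17841638, 0.54615615, 0.23049856]), 'orientation': array([-2.23123407e-04,  1.57251930e-01,  9.87558193e-01, -7.72702352e-04]), 'wrist_force': array([ 0.46288938,  0.7213951 , -0.28885889]), 'ft_torque': array([ 0.03497501,  0.01620248, -0.01518954]), 'finger_gap': 0.08570541874507269}
```

View pics/top1.png

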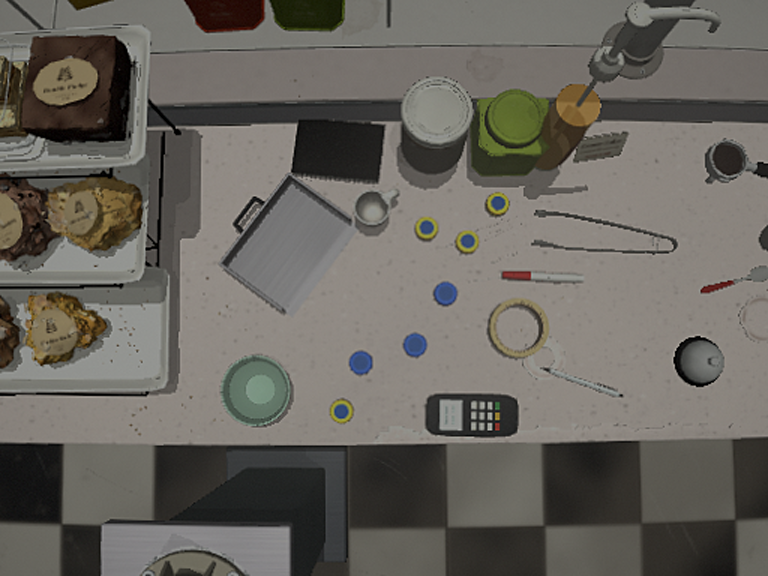

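View pics/scene1.png

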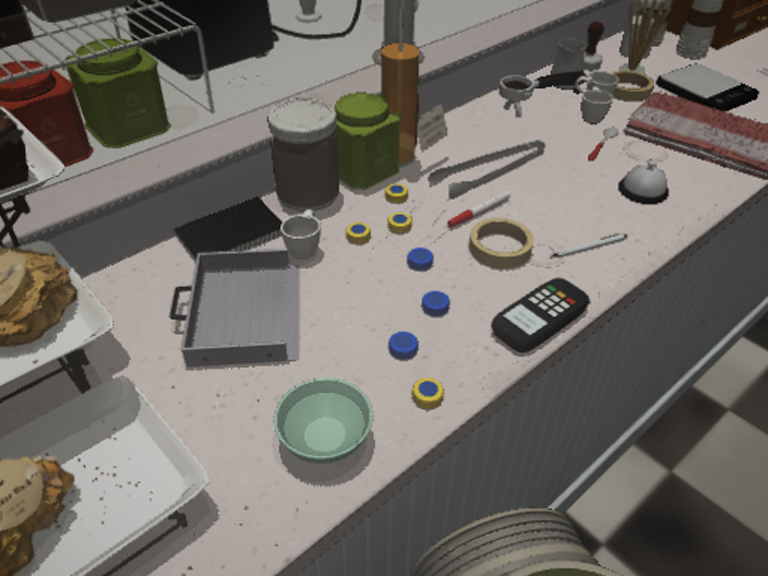

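The three plain blue caps are in the top view (1.5x scale) at (445,293), (415,345) and (360,363). The four yellow ones with blue centres, at (427,228), (467,241), (497,203) and (341,411), are decoys. Next I'll confirm this in a crop and measure positions.

Run:
```python
from h import *
c=shot("top","pics/top2.png",crop=(130,105,370,300),s=3.2)
d=np.load("last_scene.npz")
def caps(c):
    h=cv2.cvtColor(c["image"],cv2.COLOR_RGB2HSV)
    m=((h[:,:,0]>105)&(h[:,:,0]<130)&(h[:,:,1]>120)).astype(np.uint8)
    n,l,s,ce=cv2.connectedComponentsWithStats(m)
    for i in range(1,n):
        if s[i,4]>25: print(s[i,4],ce[i].round(1),ray(c,ce[i],.014).round(4), c["depth"][int(ce[i][1]),int(ce[i][0])])
for q in (c,d): print('--'); caps(q)
f=lambda x,y,z:print((x,y),ray(c,(x/1.5,y/1.5),z).round(3))
print('pan lip');f(353,230,.0);f(285,312,0);print('back rim');f(290,177,.032);f(222,265,.032)
print('cup');f(372,210,.05);print('bowl');f(256,390,.045);f(222,390,.045);f(291,390,.045)
print('reader');f(427,394,.027);f(518,437,.027);print('tape');f(518,328,.025);f(488,328,.025);print('marker');f(502,275,.008);f(582,279,.008)
print('yel');f(341,411,.016);f(427,228,.016);f(467,241,.016)
```

```text
--
54 [331.7 134.7] [ 0.6796 -0.5082  0.014 ] 1.0011038
50 [284.2 151.2] [ 0.6383 -0.3881  0.014 ] 0.99813557
52 [311.4 160.2] [ 0.6148 -0.4556  0.014 ] 0.99538887
165 [296.6 195.4] [ 0.527  -0.4171  0.014 ] 0.9871223
168 [276.4 229.5] [ 0.4434 -0.3662  0.014 ] 0.979313
169 [240.1 241.5] [ 0.4151 -0.2774  0.014 ] 0.9752537
62 [227. 274.] [ 0.3367 -0.2452  0.014 ] 0.96915984
--
31 [266.3 145.2] [ 0.6162 -0.4575  0.014 ] 1.0925741
33 [238.5 152.1] [ 0.6397 -0.3892  0.014 ] 1.0688428
136 [279.8 170.2] [ 0.527  -0.4166  0.014 ] 1.0227957
167 [290.1 199.8] [ 0.443  -0.3652  0.014 ] 0.95437354
201 [268.5 227.8] [ 0.4148 -0.276   0.014 ] 0.8939273
82 [285.1 258.8] [ 0.3376 -0.246   0.014 ] 0.83632016
pan lip
(353, 230) [ 0.637 -0.265  0.   ]
(285, 312) [ 0.499 -0.151  0.   ]
back rim
(290, 177) [ 0.721 -0.163  0.032]
(222, 265) [ 0.575 -0.052  0.032]
cup
(372, 210) [ 0.659 -0.299  0.05 ]
bowl
(256, 390) [ 0.372 -0.114  0.045]
(222, 390) [ 0.372 -0.06   0.045]
(291, 390) [ 0.372 -0.17   0.045]
reader
(427, 394) [ 0.364 -0.385  0.027]
(518, 437) [ 0.294 -0.529  0.027]
tape
(518, 328) [ 0.468 -0.534  0.025]
(488, 328) [ 0.468 -0.485  0.025]
marker
(502, 275) [ 0.557 -0.513  0.008]
(582, 279) [ 0.549 -0.647  0.008]
yel
(341, 411) [ 0.337 -0.246  0.016]
(427, 228) [ 0.636 -0.389  0.016]
(467, 241) [ 0.613 -0.455  0.016]
```

View pics/top2.png

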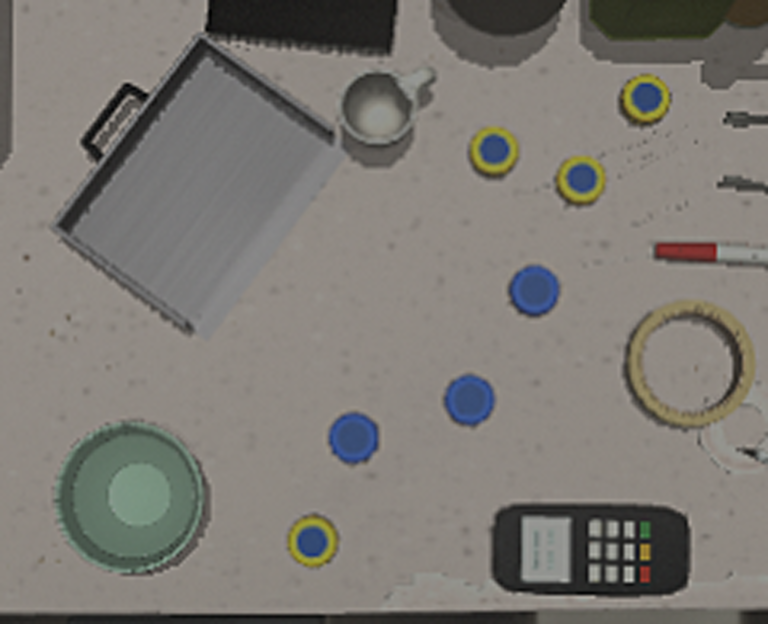

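The crop confirms the three plain blue caps at (535,290), (469,400) and (354,438), and both cameras agree on them to about 1 mm. The pan's lip runs from (340,150) to (197,338), and all decoys have yellow rims. Before moving I'll check the stand's extent.

```bash
cat >> h.py <<'E'
def cloud(c,st=2):
    h,w=c["depth"].shape
    u,v=np.meshgrid(np.arange(0,w,st),np.arange(0,h,st)); z=c["depth"][v,u].ravel()
    p=cv2.undistortPoints(np.stack([u.ravel(),v.ravel()],1).astype(float)[:,None],K(c),np.array(c["dist_coeffs"],float))[:,0]
    P=np.c_[p*z[:,None],z]; P=P[z>0]
    return (P-np.array(c["t"]))@np.array(c["R"])
def plan(dst,yaw=None):
    s=env.get_state();w,x,y,z=s["orientation"]
    from scipy.spatial.transform import Rotation as Ro
    R=Ro.from_quat([x,y,z,w]).as_matrix()
    y0=np.degrees(np.arctan2(R[1,1],R[0,1]))
    print("t%.2f tcp"%s["clock"],s["tcp_pos"].round(4),"jawyaw %.1f"%y0,"F",s["wrist_force"].round(1),"gap %.4f"%s["finger_gap"])
    p=s["tcp_pos"]
    for d in dst:
        print("  ->",d,"shift",(R.T@(np.array(d)-s["tcp_pos"])).round(4), "" if yaw is None else "spin %.1f"%(((y0-yaw)+90)%180-90))
E
python3 - <<'E'
from h import *
for n in ("top","scene"):
    c=np.load("last_%s.npz"%n); P=cloud(c)
    for y0 in np.arange(-.1,.45,.05):
        q=P[(P[:,1]>y0)&(P[:,1]<y0+.05)&(P[:,2]>.03)&(P[:,0]>.2)&(P[:,0]<1)]
        if len(q): print(n,round(y0,2),"xmin",[ (z,round(q[q[:,2]>z][:,0].min(),3)) for z in (.03,.1,.2,.3) if (q[:,2]>z).any()],"zmax",q[:,2].max().round(3))
P=cloud(np.load("last_top.npz"),1)
q=P[(abs(P[:,1]+.2)<.25)&(P[:,2]>.03)&(P[:,2]<.2)]
plan([[.28,.25,.23],[.32,-.15,.23],[.36,-.45,.12]],141.5)
E
```

```text
top -0.1 xmin [(0.03, np.float64(0.321)), (0.1, np.float64(0.818))] zmax 0.195
top -0.05 xmin [(0.03, np.float64(0.576)), (0.1, np.float64(0.671)), (0.2, np.float64(0.671))] zmax 0.268
top 0.0 xmin [(0.03, np.float64(0.373)), (0.1, np.float64(0.531)), (0.2, np.float64(0.659)), (0.3, np.float64(0.692))] zmax 0.327
top 0.05 xmin [(0.03, np.float64(0.367)), (0.1, np.float64(0.524)), (0.2, np.float64(0.593)), (0.3, np.float64(0.698))] zmax 0.327
top 0.1 xmin [(0.03, np.float64(0.367)), (0.1, np.float64(0.466)), (0.2, np.float64(0.597)), (0.3, np.float64(0.701))] zmax 0.326
top 0.15 xmin [(0.03, np.float64(0.367)), (0.1, np.float64(0.434)), (0.2, np.float64(0.564)), (0.3, np.float64(0.747))] zmax 0.327
top 0.2 xmin [(0.03, np.float64(0.366)), (0.1, np.float64(0.424)), (0.2, np.float64(0.565))] zmax 0.266
top 0.25 xmin [(0.03, np.float64(0.366)), (0.1, np.float64(0.549))] zmax 0.146
top 0.3 xmin [(0.03, np.float64(0.366)), (0.1, np.float64(0.962))] zmax 0.115
scene -0.1 xmin [(0.03, np.float64(0.318)), (0.1, np.float64(0.817)), (0.2, np.float64(0.936))] zmax 0.265
scene -0.05 xmin [(0.03, np.float64(0.579)), (0.1, np.float64(0.671)), (0.2, np.float64(0.671))] zmax 0.266
scene 0.0 xmin [(0.03, np.float64(0.374)), (0.1, np.float64(0.532)), (0.2, np.float64(0.654)), (0.3, np.float64(0.691))] zmax 0.323
scene 0.05 xmin [(0.03, np.float64(0.362)), (0.1, np.float64(0.525)), (0.2, np.float64(0.593))] zmax 0.265
scene 0.1 xmin [(0.03, np.float64(0.364)), (0.1, np.float64(0.467)), (0.2, np.float64(0.597))] zmax 0.203
scene 0.15 xmin [(0.03, np.float64(0.371)), (0.1, np.float64(0.431))] zmax 0.145
scene 0.2 xmin [(0.03, np.float64(0.415))] zmax 0.095
t0.15 tcp [0.1784 0.5462 0.2306] jawyaw 71.9 F [-0.2 -1.2 -0.3] gap 0.0854
  -> [0.28, 0.25, 0.23] shift [-0.1885 -0.25    0.0009] spin -69.6
  -> [0.32, -0.15, 0.23] shift [-0.3508 -0.6178  0.0014] spin -69.6
  -> [0.36, -0.45, 0.12] shift [-0.482  -0.8904  0.1118] spin -69.6
```

```bash
python3 -m inch '[[[-0.023,-0.031,0],0],[[-0.046,-0.062,0],0],[[-0.07,-0.093,0],0],[[-0.093,-0.125,0],0],[[-0.116,-0.156,0],0]]' 0.7 20
python3 -m inch '[[[-0.023,-0.031,0],0],[[-0.046,-0.062,0],0],[[-0.07,-0.094,0],0]]'
python3 -c "
from h import *
plan([[.34,-.1,.22],[.40,-.25,.15]],141.5)"
```

```text
clock: 0.57
tcp_pos: [0.24, 0.36, 0.2304]
orientation: [-0.0, 0.157, 0.988, -0.001]
wrist_force: [0.5, -0.1, 0.5]
finger_gap: 0.0267
clock: 0.82
tcp_pos: [0.2773, 0.2473, 0.2304]
orientation: [-0.0, 0.156, 0.988, -0.001]
wrist_force: [1.3, 0.3, 0.8]
finger_gap: 0.0253
t0.82 tcp [0.2773 0.2473 0.2304] jawyaw 72.0 F [1.3 0.3 0.8] gap 0.0253
  -> [0.34, -0.1, 0.22] shift [-0.1669 -0.311   0.011 ] spin -69.5
  -> [0.4, -0.25, 0.15] shift [-0.2703 -0.435   0.0812] spin -69.5
```

```bash
python3 -m inch '[[[-0.019,-0.035,0],0],[[-0.037,-0.07,0],0],[[-0.056,-0.104,0],0],[[-0.074,-0.139,0],0],[[-0.093,-0.173,0],0]]'
python3 -m inch '[[[-0.019,-0.035,0.003],0],[[-0.037,-0.07,0.006],0],[[-0.056,-0.104,0.01],0],[[-0.074,-0.138,0.012],0]]'
python3 -m inch '[[[0,0,0],-7],[[0,0,0],-14],[[0,0,0],-21],[[0,0,0],-28],[[0,0,0],-35]]'
python3 -m inch '[[[0,0,0],-7],[[0,0,0],-14],[[0,0,0],-21],[[0,0,0],-28.3],[[0,0,0],-28.3]]'
python3 -c "
from h import *
plan([[.383,-.309,.08],[.383,-.309,.005]],135.3)"
```

```text
clock: 1.23
tcp_pos: [0.3118, 0.0524, 0.2308]
orientation: [0.0, 0.156, 0.988, -0.001]
wrist_force: [1.6, -0.3, -0.8]
finger_gap: 0.0257
clock: 1.57
tcp_pos: [0.3391, -0.1038, 0.2188]
orientation: [0.0, 0.157, 0.988, -0.001]
wrist_force: [0.8, 0.2, -0.8]
finger_gap: 0.0253
clock: 1.98
tcp_pos: [0.3389, -0.104, 0.2186]
orientation: [-0.0, -0.15, 0.989, -0.001]
wrist_force: [-0.5, 0.2, 0.2]
finger_gap: 0.0255
clock: 2.4
tcp_pos: [0.3386, -0.1039, 0.2185]
orientation: [-0.001, -0.389, 0.921, -0.0]
wrist_force: [-0.0, -0.1, -0.2]
finger_gap: 0.0255
t2.40 tcp [ 0.3386 -0.1039  0.2185] jawyaw 135.8 F [-0.  -0.1 -0.2] gap 0.0255
  -> [0.383, -0.309, 0.08] shift [ 0.1158 -0.1748  0.1387] spin 0.5
  -> [0.383, -0.309, 0.005] shift [ 0.1157 -0.1748  0.2137] spin 0.5
```

```bash
python3 -m inch '[[[0.018,-0.027,0.018],0],[[0.036,-0.055,0.036],0],[[0.054,-0.082,0.055],0],[[0.072,-0.109,0.075],0],[[0.09,-0.136,0.095],0]]'
python3 -m inch '[[[0.013,-0.019,0.02],0],[[0.026,-0.039,0.043],0],[[0.026,-0.039,0.07],0],[[0.026,-0.039,0.085],0],[[0.026,-0.039,0.085],0]]'
python3 -c "
from h import *
c=shot('top','pics/c1.png',crop=(130,105,370,300),s=3.2)
plan([[.383,-.309,.006]],135.3)
M=np.array([.568,-.208]);R=np.array([[.62,-.78],[.78,.62]])
for t in [(.070,.05)]: plan([[*(M+R@t),.006]])"
```

```text
clock: 2.82
tcp_pos: [0.3734, -0.2649, 0.1228]
orientation: [-0.0, -0.387, 0.922, -0.001]
wrist_force: [1.1, -0.5, 0.3]
finger_gap: 0.0256
clock: 3.23
tcp_pos: [0.3807, -0.309, 0.0342]
orientation: [-0.002, -0.385, 0.923, 0.003]
wrist_force: [-0.6, 1.1, 0.0]
finger_gap: 0.0255
t3.28 tcp [ 0.3815 -0.3095  0.0361] jawyaw 135.4 F [-0.2  0.3  0.4] gap 0.0261
  -> [0.383, -0.309, 0.006] shift [-0.0014 -0.0008  0.03  ] spin 0.1
t3.28 tcp [ 0.3815 -0.3095  0.0361] jawyaw 135.4 F [-0.2  0.3  0.4] gap 0.0261
  -> [np.float64(0.5723999999999999), np.float64(-0.12239999999999998), 0.006] shift [-0.2673 -0.0045  0.0298]
```

View pics/c1.png

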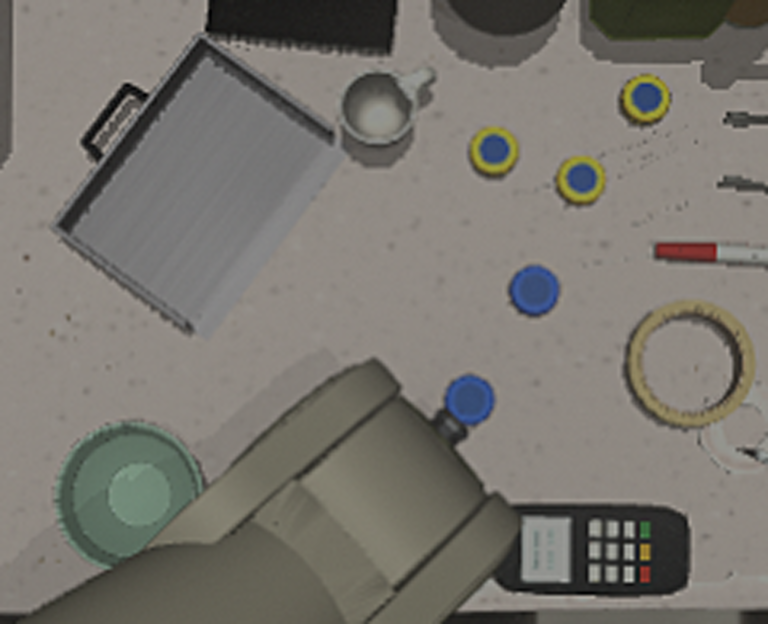

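The caps are still where they were, and the arm hides cap C from above as it hovers behind it. I'll check the pan pose with a rim-corner fit, then push C.

```bash
python3 - <<'E'
from h import *
c=np.load("last_top.npz")
W=np.array([ray(c,(130+u/3.2,105+v/3.2),.032)[:2] for u,v in [(57,227),(203,39),(192,330),(334,140)]])
L=np.array([[.072,.095],[.072,-.095],[-.057,.095],[-.057,-.095]])
Wc=W-W.mean(0);Lc=L-L.mean(0)
U,S,V=np.linalg.svd(Lc.T@Wc);R=V.T@U.T
t=W.mean(0)-R@L.mean(0)
print("yaw",np.degrees(np.arctan2(R[1,0],R[0,0])),"pan",t,"res mm",((L@R.T+t-W)*1e3).round(1).tolist(),"M",t+R@[-.072,0])
M=t+R@[-.072,0]; np.savez("pan.npz",M=M,R=R)
for n,p in dict(A=(.527,-.417),B=(.4432,-.366),C=(.415,-.277)).items(): print(n,(R.T@(np.array(p)-M)).round(4))
plan([[*(M+R@[.07,.05]),.006]])
E
python3 -m inch '[[[0,0,0.012],0],[[0,0,0.022],0],[[0,0,0.03],0],[[0,0,0.03],0]]'
```

```text
yaw 52.77588768903506 pan [ 0.60507067 -0.16511534] res mm [[-3.7, 1.3], [0.7, -2.4], [-1.4, 4.1], [4.4, -2.9]] M [ 0.56151541 -0.22244717]
A [-0.1758 -0.0902]
B [-0.1859  0.0074]
C [-0.1321  0.0837]
t3.28 tcp [ 0.3815 -0.3095  0.0361] jawyaw 135.4 F [-0.2  0.3  0.4] gap 0.0261
  -> [np.float64(0.5640470344231754), np.float64(-0.13646117475177832), 0.006] shift [-0.2514 -0.0084  0.0298] 
clock: 3.62
tcp_pos: [0.381, -0.3088, 0.0054]
orientation: [-0.001, -0.385, 0.923, 0.002]
wrist_force: [0.1, -0.3, 0.2]
finger_gap: 0.0254
```

```bash
python3 -m inch '[[[-0.009,0,0],0],[[-0.018,0,0],0],[[-0.028,-0.002,0],0],[[-0.037,-0.0045,0],0],[[-0.047,-0.007,0],0]]'
python3 -m inch '[[[-0.01,-0.0023,0],0],[[-0.02,-0.0046,0],0],[[-0.03,-0.007,0],0],[[-0.04,-0.0093,0],0],[[-0.05,-0.0117,0],0]]'
python3 - <<'E'
from h import *
z=np.load("pan.npz");M,R=z["M"],z["R"]
c=shot("scene","pics/s2.png",crop=(100,110,340,300),s=3)
s=env.get_state();print("tcp in mouth frame",R.T@(s["tcp_pos"][:2]-M))
plan([[*(M+R@[.0,.045]),.006],[*(M+R@[.07,.045]),.006]])
E
```

```text
clock: 4.03
tcp_pos: [0.4204, -0.2797, 0.0058]
orientation: [-0.001, -0.386, 0.923, 0.002]
wrist_force: [-0.4, -0.7, 0.2]
finger_gap: 0.0255
clock: 4.45
tcp_pos: [0.4647, -0.2517, 0.0056]
orientation: [-0.001, -0.386, 0.923, 0.002]
wrist_force: [-0.1, -1.0, 0.1]
finger_gap: 0.0255
tcp in mouth frame [-0.08050707  0.05849554]
t4.50 tcp [ 0.4662 -0.2512  0.0058] jawyaw 135.5 F [0.8 0.6 0. ] gap 0.0255
  -> [np.float64(0.5256830124017541), np.float64(-0.19522512470700085), 0.006] shift [-0.0816 -0.0031 -0.0002] 
  -> [np.float64(0.5680284114655697), np.float64(-0.13948584611347942), 0.006] shift [-0.151   0.0058 -0.0002]
```

View pics/s2.png

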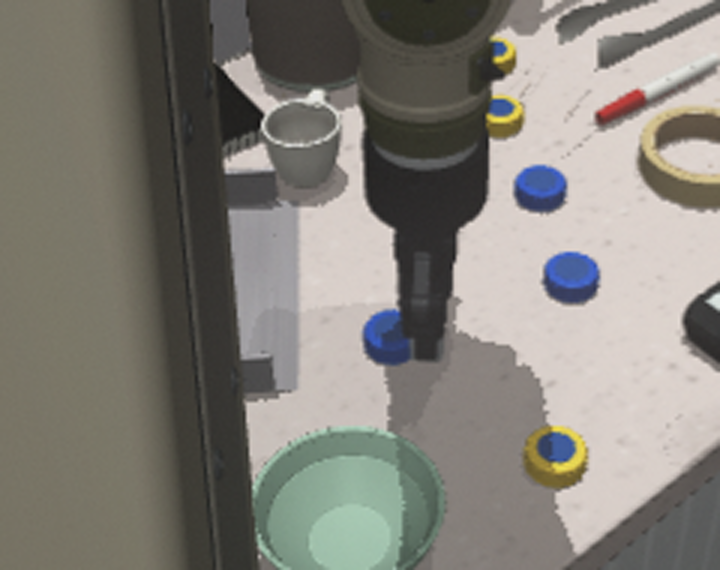

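Cap C sits in the finger cradle at (388,336), and the other caps and objects haven't moved. The pan lip is the line from (298,205) to (297,390). I'll keep pushing.

```bash
python3 - <<'E'
from h import *
c=np.load("last_scene.npz");z=np.load("pan.npz");M,R=z["M"],z["R"]
for u,v in [(298,205),(297,390)]:
    p=ray(c,(100+u/3,110+v/3),0)[:2]; print("lip corner",p.round(3),"mouth frame",(R.T@(p-M)).round(4))
E
python3 -m inch '[[[-0.01,-0.0006,0],0],[[-0.02,-0.0012,0],0],[[-0.03,-0.0016,0],0],[[-0.04,-0.002,0],0],[[-0.05,-0.0022,0],0]]'
python3 -m inch '[[[-0.01,-0.0006,0],0],[[-0.02,-0.001,0],0],[[-0.03,-0.001,0],0],[[-0.04,0.0005,0],0],[[-0.05,0.002,0],0]]'
python3 - <<'E'
from h import *
z=np.load("pan.npz");M,R=z["M"],z["R"]
s=env.get_state();print("tcp in mouth frame",R.T@(s["tcp_pos"][:2]-M))
plan([[*(M+R@[.07,.045]),.006]])
E
```

```text
lip corner [ 0.638 -0.272] mouth frame [ 0.0072 -0.0906]
lip corner [ 0.49  -0.161] mouth frame [0.0062 0.0941]
clock: 4.92
tcp_pos: [0.5036, -0.2163, 0.0058]
orientation: [-0.0, -0.386, 0.922, 0.002]
wrist_force: [-1.4, 0.2, 0.2]
finger_gap: 0.0256
clock: 5.33
tcp_pos: [0.5378, -0.1785, 0.0058]
orientation: [-0.0, -0.386, 0.922, 0.002]
wrist_force: [-0.6, -0.1, -0.2]
finger_gap: 0.0258
tcp in mouth frame [0.0206721  0.04549669]
t5.33 tcp [ 0.5378 -0.1785  0.0058] jawyaw 135.5 F [-0.6 -0.1 -0.2] gap 0.0258
  -> [np.float64(0.5680284114655697), np.float64(-0.13948584611347942), 0.006] shift [-0.049   0.0058 -0.0002]
```

```bash
python3 -m inch '[[[-0.01,0.0012,0],0],[[-0.02,0.0024,0],0],[[-0.03,0.0036,0],0],[[-0.04,0.005,0],0],[[-0.048,0.006,0],0]]'
python3 -m inch '[[[-0.006,0.001,0],0],[[-0.008,0.001,0],0],[[0.01,0,0],0],[[0.015,0,-0.03],0],[[0.03,0,-0.07],0]]'
python3 - <<'E'
from h import *
plan([[.5055,-.4566,.08]],150.5)
c=shot("scene","pics/s3.png",crop=(100,110,340,300),s=3)
E
```

```text
clock: 5.75
tcp_pos: [0.5679, -0.139, 0.0058]
orientation: [-0.0, -0.387, 0.922, 0.002]
wrist_force: [-0.5, 0.3, -0.1]
finger_gap: 0.0257
clock: 6.17
tcp_pos: [0.5445, -0.1587, 0.0719]
orientation: [-0.003, -0.387, 0.922, 0.005]
wrist_force: [1.4, -0.2, -0.8]
finger_gap: 0.0259
t6.17 tcp [ 0.5445 -0.1587  0.0719] jawyaw 135.5 F [ 1.4 -0.2 -0.8] gap 0.0259
  -> [0.5055, -0.4566, 0.08] shift [ 0.2399 -0.1808 -0.0096] spin -15.0
```

View pics/s3.png

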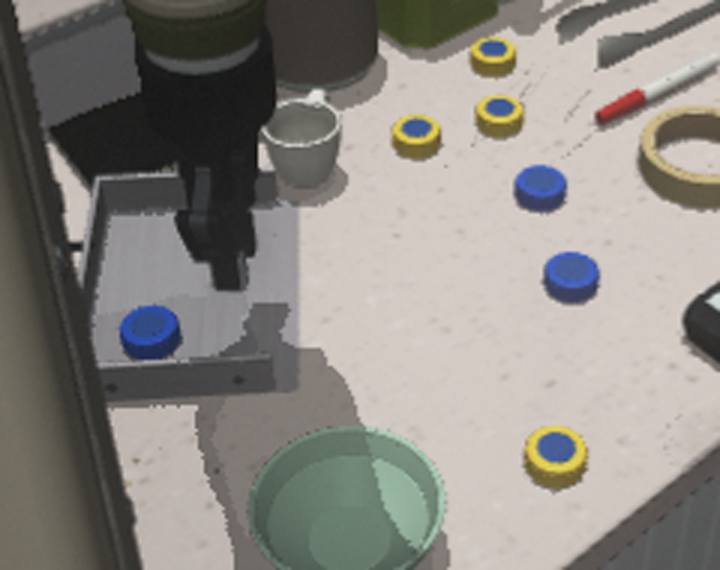

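Cap C lies flat deep in the pan at (150,330) and nothing else has moved. Next is A.

```bash
python3 -m inch '[[[0.03,-0.0226,-0.015],0],[[0.06,-0.045,-0.015],0],[[0.09,-0.068,-0.015],0],[[0.12,-0.09,-0.015],0],[[0.15,-0.113,-0.015],0]]'
python3 -m inch '[[[0.03,-0.0226,0],-5],[[0.06,-0.045,0],-10],[[0.09,-0.068,0.015],-15],[[0.09,-0.068,0.03],-15],[[0.09,-0.068,0.03],-15]]'
python3 - <<'E'
from h import *
c=np.load("last_scene.npz")
h=cv2.cvtColor(c["image"],cv2.COLOR_RGB2HSV)
m=((h[:,:,0]>105)&(h[:,:,0]<130)&(h[:,:,1]>120)).astype(np.uint8)
n,l,s,ce=cv2.connectedComponentsWithStats(m)
z=np.load("pan.npz");M,R=z["M"],z["R"]
for i in range(1,n):
    if s[i,4]>100: p=ray(c,ce[i],.014)[:2]; print(ce[i],p.round(4),(R.T@(p-M)).round(4))
plan([[.5055,-.4566,.005]],150.5)
E
```

```text
clock: 6.63
tcp_pos: [0.5226, -0.351, 0.0975]
orientation: [0.001, -0.386, 0.922, -0.001]
wrist_force: [0.8, -0.1, 0.0]
finger_gap: 0.0256
clock: 7.05
tcp_pos: [0.5055, -0.4642, 0.0639]
orientation: [0.0, -0.501, 0.865, 0.001]
wrist_force: [-0.6, 0.4, -1.3]
finger_gap: 0.0254
[279.8358209  170.20895522] [ 0.527  -0.4166] [-0.1755 -0.0899]
[290.07926829 199.7195122 ] [ 0.4432 -0.3653] [-0.1853  0.0078]
[149.48943662 220.3028169 ] [ 0.5871 -0.1113] [0.104  0.0469]
t7.05 tcp [ 0.5055 -0.4642  0.0639] jawyaw 150.2 F [-0.6  0.4 -1.3] gap 0.0254
  -> [0.5055, -0.4566, 0.005] shift [-0.0065  0.0037  0.0589] spin -0.3
```

```bash
python3 -m inch '[[[-0.0065,0.0037,0.02],0],[[-0.0065,0.0037,0.04],0],[[-0.0065,0.0037,0.052],0],[[-0.0065,0.0037,0.058],0],[[-0.0065,0.0037,0.058],0]]'
python3 -m inch '[[[-0.009,0,0],0],[[-0.018,0,0],0],[[-0.028,0.0017,0],0],[[-0.038,0.0034,0],0],[[-0.048,0.005,0],0]]'
python3 -m inch '[[[-0.01,0.0018,0],0],[[-0.02,0.0035,0],0],[[-0.03,0.0052,0],0],[[-0.04,0.007,0],0],[[-0.05,0.0087,0],0]]'
python3 - <<'E'
from h import *
z=np.load("pan.npz");M,R=z["M"],z["R"]
s=env.get_state();print("tcp in mouth frame",R.T@(s["tcp_pos"][:2]-M))
plan([[*(M+R@[-.055,-.045]),.006],[*(M+R@[.07,-.045]),.006]])
c=shot("scene","pics/s4.png",crop=(100,110,340,300),s=3)
E
```

```text
clock: 7.47
tcp_pos: [0.5052, -0.4551, 0.0048]
orientation: [0.0, -0.502, 0.865, 0.002]
wrist_force: [0.1, 0.4, 0.8]
finger_gap: 0.0253
clock: 7.88
tcp_pos: [0.5256, -0.4098, 0.0058]
orientation: [0.0, -0.502, 0.865, 0.002]
wrist_force: [0.2, -0.3, 0.6]
finger_gap: 0.0256
clock: 8.3
tcp_pos: [0.5432, -0.3611, 0.0059]
orientation: [0.0, -0.502, 0.865, 0.002]
wrist_force: [-0.6, -0.0, 0.1]
finger_gap: 0.0258
tcp in mouth frame [-0.12151842 -0.06927112]
t8.30 tcp [ 0.5432 -0.3611  0.0059] jawyaw 150.3 F [-0.6 -0.   0.1] gap 0.0258
  -> [np.float64(0.5640764141861406), np.float64(-0.2934643566839593), 0.006] shift [-0.0691  0.0154  0.0001] 
  -> [np.float64(0.6396931982286687), np.float64(-0.19392993062409966), 0.006] shift [-0.193  -0.0009  0.0003]
```

View pics/s4.png

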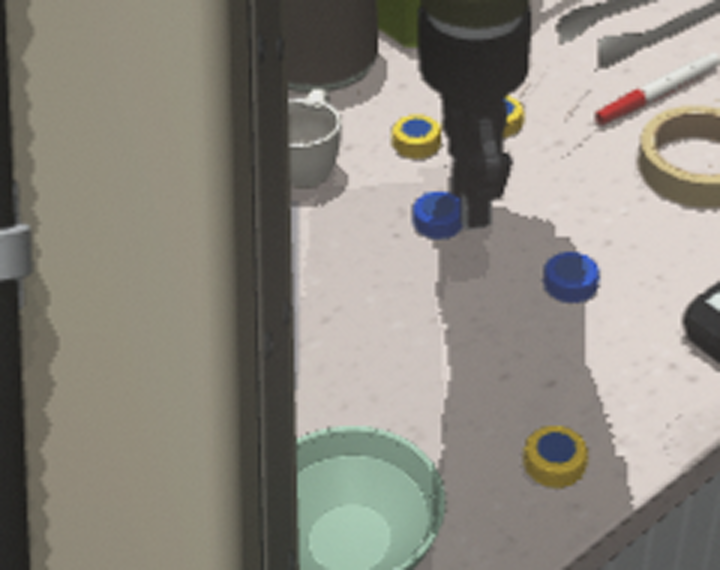

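Cap A is at (438,215) in the cradle. The decoys, cup and cap B are untouched. Continuing into the pan.

```bash
python3 -m inch '[[[-0.01,0.0023,0],0],[[-0.02,0.0046,0],0],[[-0.03,0.0069,0],0],[[-0.04,0.0092,0],0],[[-0.05,0.0115,0],0]]'
python3 -m inch '[[[-0.01,0.0023,0],0],[[-0.02,0.004,0],0],[[-0.03,0.003,0],0],[[-0.04,0.0017,0],0],[[-0.05,0.0004,0],0]]'
python3 -m inch '[[[-0.01,-0.0013,0],0],[[-0.02,-0.0026,0],0],[[-0.03,-0.004,0],0],[[-0.04,-0.0052,0],0],[[-0.05,-0.0065,0],0]]'
python3 - <<'E'
from h import *
z=np.load("pan.npz");M,R=z["M"],z["R"]
s=env.get_state();print("tcp in mouth frame",R.T@(s["tcp_pos"][:2]-M))
plan([[*(M+R@[.072,-.045]),.006]])
E
```

```text
clock: 8.77
tcp_pos: [0.5586, -0.3089, 0.006]
orientation: [0.001, -0.503, 0.864, 0.002]
wrist_force: [-0.1, -0.5, -0.2]
finger_gap: 0.0257
clock: 9.18
tcp_pos: [0.5837, -0.2645, 0.0063]
orientation: [0.001, -0.503, 0.864, 0.002]
wrist_force: [-0.2, -0.0, -0.2]
finger_gap: 0.0254
clock: 9.6
tcp_pos: [0.6147, -0.2234, 0.0064]
orientation: [0.001, -0.503, 0.864, 0.002]
wrist_force: [-0.6, -0.6, -0.4]
finger_gap: 0.0255
tcp in mouth frame [ 0.03140449 -0.04295257]
t9.60 tcp [ 0.6147 -0.2234  0.0064] jawyaw 150.4 F [-0.6 -0.6 -0.4] gap 0.0255
  -> [np.float64(0.6409030667733491), np.float64(-0.1923373798071419), 0.006] shift [-0.04   -0.0074  0.0005]
```

```bash
python3 -m inch '[[[-0.01,-0.0018,0],0],[[-0.02,-0.0036,0],0],[[-0.03,-0.0055,0],0],[[-0.037,-0.007,0],0],[[-0.04,-0.0074,0],0]]'
python3 -m inch '[[[0,0,0],0],[[0.012,0,0],0],[[0.017,0,-0.03],0],[[0.035,0,-0.07],0],[[0.06,0,-0.08],0]]'
python3 - <<'E'
from h import *
z=np.load("pan.npz");M,R=z["M"],z["R"]
plan([[.416,-.4007,.09],[.416,-.4007,.005]],142.8)
c=shot("scene","pics/s5.png",crop=(100,110,340,300),s=3)
E
```

```text
clock: 10.02
tcp_pos: [0.6419, -0.1912, 0.0065]
orientation: [0.001, -0.503, 0.864, 0.002]
wrist_force: [-0.4, -0.2, -0.4]
finger_gap: 0.0256
clock: 10.43
tcp_pos: [0.614, -0.245, 0.0911]
orientation: [0.002, -0.504, 0.864, -0.0]
wrist_force: [1.1, -0.6, 0.2]
finger_gap: 0.0258
t10.43 tcp [ 0.614  -0.245   0.0911] jawyaw 150.5 F [ 1.1 -0.6  0.2] gap 0.0258
  -> [0.416, -0.4007, 0.09] shift [ 2.33e-01  9.58e-02 -1.00e-04] spin 7.7
  -> [0.416, -0.4007, 0.005] shift [0.2333 0.0961 0.0849] spin 7.7
```

View pics/s5.png

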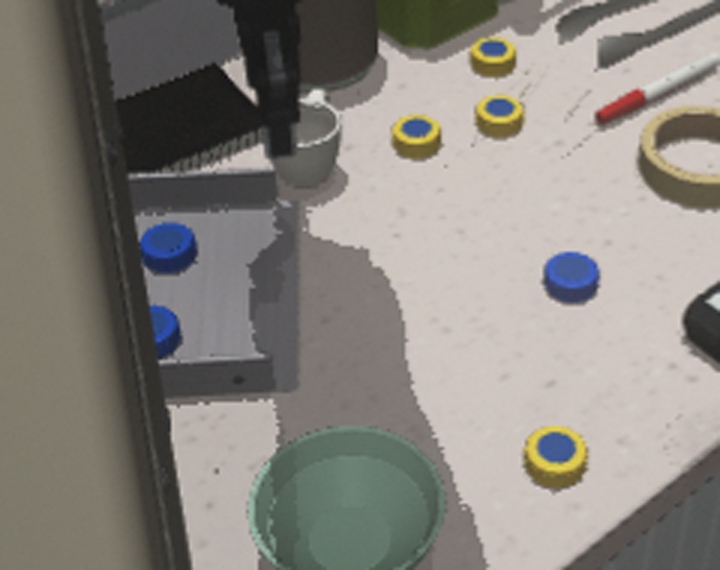

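A (168,247) and C are both in the pan and flat. Now B, at (571,276).

```bash
python3 -m inch '[[[0.035,0.0144,0],0],[[0.07,0.0288,0],0],[[0.105,0.0432,0],0],[[0.14,0.0576,0],0],[[0.175,0.072,0],0]]'
python3 -m inch '[[[0.03,0.012,0],4],[[0.058,0.024,0],7.7],[[0.058,0.024,0.03],7.7],[[0.058,0.024,0.05],7.7],[[0.058,0.024,0.05],7.7]]'
python3 -c "
from h import *
plan([[.416,-.4007,.0055]],142.8)"
```

```text
clock: 10.9
tcp_pos: [0.4603, -0.3686, 0.0919]
orientation: [0.001, -0.501, 0.865, -0.003]
wrist_force: [0.5, -1.3, -0.0]
finger_gap: 0.0257
clock: 11.32
tcp_pos: [0.4069, -0.4058, 0.0378]
orientation: [0.001, -0.441, 0.898, 0.001]
wrist_force: [-0.8, 0.6, -1.4]
finger_gap: 0.0254
t11.32 tcp [ 0.4069 -0.4058  0.0378] jawyaw 142.3 F [-0.8  0.6 -1.4] gap 0.0254
  -> [0.416, -0.4007, 0.0055] shift [-0.0096 -0.0041  0.0323] spin -0.5
```

```bash
python3 -m inch '[[[-0.0096,-0.004,0.012],0],[[-0.0096,-0.004,0.024],0],[[-0.0096,-0.004,0.032],0],[[-0.0096,-0.004,0.032],0]]'
python3 -m inch '[[[-0.009,0,0],0],[[-0.018,0,0],0],[[-0.028,-0.0004,0],0],[[-0.038,-0.0009,0],0],[[-0.048,-0.0014,0],0]]'
python3 -m inch '[[[-0.01,-0.0006,0],0],[[-0.02,-0.0012,0],0],[[-0.03,-0.0018,0],0],[[-0.04,-0.0024,0],0],[[-0.05,-0.003,0],0]]'
python3 -m inch '[[[-0.01,-0.0006,0],0],[[-0.02,-0.0012,0],0],[[-0.03,-0.0018,0],0],[[-0.04,-0.0024,0],0],[[-0.05,-0.003,0],0]]'
python3 - <<'E'
from h import *
z=np.load("pan.npz");M,R=z["M"],z["R"]
s=env.get_state();print("tcp in mouth frame",R.T@(s["tcp_pos"][:2]-M))
plan([[*(M+R@[.045,.001]),.006]])
E
```

```text
clock: 11.65
tcp_pos: [0.4149, -0.3999, 0.0047]
orientation: [0.0, -0.44, 0.898, 0.002]
wrist_force: [-0.1, 0.6, 0.0]
finger_gap: 0.0257
clock: 12.07
tcp_pos: [0.4466, -0.3619, 0.0055]
orientation: [0.001, -0.441, 0.898, 0.002]
wrist_force: [-0.8, 0.9, 0.0]
finger_gap: 0.0259
clock: 12.48
tcp_pos: [0.4802, -0.3233, 0.0057]
orientation: [0.0, -0.441, 0.898, 0.002]
wrist_force: [0.1, 0.6, 0.1]
finger_gap: 0.0257
clock: 12.9
tcp_pos: [0.5138, -0.2848, 0.0057]
orientation: [0.0, -0.441, 0.898, 0.002]
wrist_force: [0.1, -0.5, 0.5]
finger_gap: 0.0255
tcp in mouth frame [-0.07851642  0.00025836]
t12.90 tcp [ 0.5138 -0.2848  0.0057] jawyaw 142.3 F [ 0.1 -0.5  0.5] gap 0.0255
  -> [np.float64(0.5879411726301347), np.float64(-0.18600983930842127), 0.006] shift [-1.235e-01  1.700e-03  1.000e-04]
```

```bash
python3 -m inch '[[[-0.01,0.0001,0],0],[[-0.02,0.0003,0],0],[[-0.03,0.0004,0],0],[[-0.04,0.0006,0],0],[[-0.05,0.0007,0],0]]'
python3 -m inch '[[[-0.01,0.0001,0],0],[[-0.02,0.0003,0],0],[[-0.03,0.0004,0],0],[[-0.04,0.0006,0],0],[[-0.05,0.0007,0],0]]'
python3 -m inch '[[[-0.008,0,0],0],[[-0.016,0,0],0],[[-0.022,0,0],0],[[-0.025,0,0],0],[[-0.025,0,0],0]]'
python3 -m inch '[[[0.01,0,0],0],[[0.015,0,-0.03],0],[[0.04,0,-0.07],0],[[0.075,0,-0.09],0],[[0.11,0,-0.1],0]]'
python3 -m inch '[[[0.03,0,-0.01],0],[[0.06,0,-0.02],0],[[0.09,0,-0.03],0],[[0.09,0,-0.03],0]]'
python3 - <<'E'
from h import *
plan([])
z=np.load("pan.npz");M,R=z["M"],z["R"]
for n in ("top","scene"):
    c=shot(n,"pics/end_%s.png"%n,crop=(110,100,350,300),s=2.2) 
    h=cv2.cvtColor(c["image"],cv2.COLOR_RGB2HSV)
    m=((h[:,:,0]>105)&(h[:,:,0]<130)&(h[:,:,1]>120)).astype(np.uint8)
    k,l,s,ce=cv2.connectedComponentsWithStats(m)
    for i in range(1,k):
        if s[i,4]>80: p=ray(c,ce[i],.016)[:2]; print(n,s[i,4],ce[i].round(),p.round(4),(R.T@(p-M)).round(4))
a=cv2.imread("pics/end_top.png");b=cv2.imread("pics/end_scene.png")
cv2.imwrite("pics/end.png",cv2.resize(np.hstack([a,b]),(800,333)))
E
```

```text
clock: 13.32
tcp_pos: [0.5443, -0.2439, 0.0058]
orientation: [0.0, -0.441, 0.898, 0.002]
wrist_force: [-0.9, 0.1, 0.5]
finger_gap: 0.0255
clock: 13.73
tcp_pos: [0.5749, -0.2031, 0.0059]
orientation: [0.0, -0.441, 0.898, 0.002]
wrist_force: [0.1, -0.5, 0.2]
finger_gap: 0.0256
clock: 14.15
tcp_pos: [0.5906, -0.1828, 0.006]
orientation: [0.0, -0.441, 0.897, 0.002]
wrist_force: [0.6, -0.2, 0.2]
finger_gap: 0.0253
clock: 14.57
tcp_pos: [0.5242, -0.2721, 0.1093]
orientation: [0.002, -0.442, 0.897, -0.0]
wrist_force: [0.9, -1.8, 0.3]
finger_gap: 0.0257
clock: 14.9
tcp_pos: [0.4664, -0.3492, 0.1415]
orientation: [0.001, -0.439, 0.898, -0.003]
wrist_force: [0.5, -0.2, 1.0]
finger_gap: 0.0256
t14.90 tcp [ 0.4664 -0.3492  0.1415] jawyaw 142.1 F [ 0.5 -0.2  1. ] gap 0.0256
top 172 [197. 146.] [ 0.6538 -0.1688] [ 0.0985 -0.041 ]
top 177 [194. 165.] [ 0.6055 -0.1629] [0.0741 0.001 ]
top 175 [174. 171.] [ 0.5903 -0.1137] [0.104  0.0428]
```

View pics/end.png

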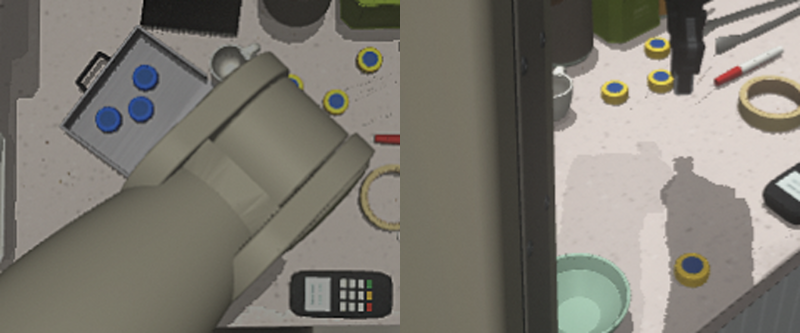

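All three caps lie inside the pan, at (145,76), (140,109) and (108,119) in the left image. The hand is clear of everything.

```bash
python3 -c "
from workcell import env
print(env.hand_in())"
```

```text
the job is handed in; nothing more can be done
None
```

I swept the three plain blue caps into the pan one at a time, in the order C, A, B. I pushed each along the counter at about 0.12 m/s with partly closed fingertips, then handed the job in at about 15 s.

- **Caps:** the last top view showed all three inside the pan. Their centres were about 98, 74 and 104 mm past the front lip, and within 43 mm of the pan's centreline. That leaves at least 15 mm clear of the back wall and more of the side walls.
- **Flatness:** I saw A and C lying flat from the side. B I saw only from above in its final place, because the arm hid the pan from the scene camera.
- **Forces and hand:** wrist force stayed under about 3 N at every reading. At hand-in the fingertips were 14 cm above the counter, touching nothing.
- **Other objects:** the cup, bowl, card reader, marker, tape roll and yellow decoys looked unmoved in the pictures. I did not re-measure them.
- **Disagreement:** my estimates of where the front lip is differed by 6 to 15 mm. The final cap positions leave enough room for that either way.

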